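# Mark a link on the bench marking machine

### The job

On the bench marking machine, raise the side lever fully to lift the marking head, then lay the aluminium link with the round eye flat on the bed between the rails, plain end under the head and up against the back stop, eye sticking out to the front, and let go of it. Then lower the lever fully and, only once the head is down, press the start button fully in and release it. Leave the flat bar, can, carton and parts bin where they are.

Things in the scene. Friction and masses are not known exactly. Their poses are not given: they have to be found in the camera images.
- marker: Grey bench marking machine, fixed, 280 x 180 x 300 mm high. Origin: centre of the underside of its base plate, on the table; x points from its open front to the column at its back, y to its left, z up. A steel bed 64 mm wide, top 45 mm above the table, runs from x = -130 to 50 mm along y = 0. The column (80 mm wide) stands at x = 65 to 125 mm.
- housing (a point): Middle of the lower front edge of the fixed head housing over the bed, at machine x = -48 mm, 120 mm above the table. The housing is 100 mm wide (y), 113 mm deep, 130 mm high. Below it the moving head (50 mm square, machine x = -35 to 15 mm) carries a stylus whose tip is 16 mm above the bed with the lever fully down, 46 mm fully up. Axes as the machine's.
- nest (a point): Fixed point of the bed: bed top, centre line, at the front face of the 12 mm high back stop (machine x = 35 mm). Two rails 8 mm high on the bed run from 110 mm in front of this face back to it, with 42 mm between them (21 mm each side of the centre line). Axes as the machine's.
- lever_pivot (a point): Pivot of the lift lever, on the machine's right (-y) side, 190 mm above the table, at machine x = -10, y = -62 mm. The lever swings about the machine's x axis. Axes as the machine's.
- lever_knob (a point): Centre of the black ball knob (28 mm diameter) at the end of the lift lever's 12 mm steel rod, 100 mm from the pivot; the lever sticks out to the machine's right (-y).
- lift_lever (a joint): Lift lever angle, rad: 0 = fully down (lever points 0.6 rad below level, head down), 1.2 = fully up (0.6 rad above level, head 30 mm higher). It is moved by about 2 N at the knob and stays where it is left. Starts down or up to a third raised.
- link: Loose aluminium link lying flat, 0.18 to 0.33 kg, 203 mm long: straight shank 30 mm wide, 14 mm thick, a round eye 50 mm in diameter (dark hole) at its -x end, a plain square end at its +x end. Origin on the underside; plain end at x = 105 mm, eye's centre at x = -73 mm. Pinched across the shank near x = -35 mm the gripper clears the housing. Home: origin at machine x = -70 mm.
- link_end (a point): Middle of the plain end of the link, on its underside. Axes as the link's. When the link is home it lies at nest.
- start_button_top (a point): Centre of the top face of the black start button (38 mm diameter), on a grey control box 90 x 90 x 45 mm fixed on the table; 67 mm above the table when out; pressed straight down.
- start_button (a joint): Travel of the start button, m: 0 = out, 0.006 = fully pressed (about 5 N); it springs back.
- control_box: The fixed grey control box, 90 x 90 x 45 mm, with the start button on top. Origin: centre of its underside.
- flat_bar: Bystander: plain aluminium bar 130 x 32 x 14 mm, no eye, lying 30 to 46 mm beside the link (on its +y side), roughly parallel to it. Origin: centre of the underside, x along it.
- can: Bystander: upright steel can, 66 mm diameter, 150 mm high. Origin: centre of the underside.
- carton: Bystander: cardboard carton 100 x 80 x 65 mm. Origin: centre of the underside.
- bin: Bystander: open beige parts bin 90 x 120 x 40 mm high, on the table in front of the machine. Origin: centre of the underside.
Things that resemble listed ones, but are neither listed nor needed, are in the scene too. Leave any pink look-alike of the link alone.

How it is judged (in metres and radians):
On the way, in this order (a step that is already met when the one before it is completed fails the run):
1. the lever is fully raised (value of joint lift_lever above 1.05 rad), for 0.2 s.
2. the link lies home on the bed, let go, with the lever still raised (x of link_end in the frame of nest between -0.008 and 0.004 m and y of link_end in the frame of nest between -0.009 and 0.009 m and z of link_end in the frame of nest below 0.005 m and angle between link's own z axis and vertical below 0.06 rad and angle between the x axis of link and the x axis of marker, either way round below 0.12 rad and contact force between the fingers and link below 0.1 N and value of joint lift_lever above 1.05 rad), for 0.2 s.
3. the lever is fully lowered over the link (x of link_end in the frame of nest between -0.008 and 0.004 m and y of link_end in the frame of nest between -0.009 and 0.009 m and z of link_end in the frame of nest below 0.005 m and angle between link's own z axis and vertical below 0.06 rad and angle between the x axis of link and the x axis of marker, either way round below 0.12 rad and value of joint lift_lever below 0.12 rad), for 0.2 s.
4. the start button is pressed fully in (all of step 3 and value of joint start_button above 0.005 m), for 0.05 s.
At the end, for the whole second after the job is handed in: The link rests flat on the bed, let go, its plain end within 8 mm of the back stop and 9 mm of the centre line, in line with the machine within 0.12 rad; the lever is down (under 0.12 rad); the start button has sprung back (under 1.5 mm); the bystanders are within 20 mm of where they stood (all of step 3 and contact force between the fingers and link below 0.1 N and value of joint start_button below 0.0015 m and linear speed of link below 0.01 m/s and distance of each of flat_bar, can, carton, bin from where it was at the start of the episode below 0.02 m); the robot touches nothing.
It fails at once if the flat bar is moved (over 20 mm) (distance of flat_bar from where it was at the start of the episode above 0.02 m).
It fails at once if the can is moved (over 20 mm) (distance of can from where it was at the start of the episode above 0.02 m).
It fails at once if the carton is moved (over 20 mm) (distance of carton from where it was at the start of the episode above 0.02 m).
It fails at once if the parts bin is moved (over 20 mm) (distance of bin from where it was at the start of the episode above 0.02 m).
It fails at once if the start button is pressed while the head is not down (value of joint start_button above 0.003 m and value of joint lift_lever above 0.25 rad).
It also fails if it takes over 72 s, if anything falls off the work surface, if the arm or the gripper's body presses on something with over 40 N, if the wrist force passes 120 N, or if a joint passes its speed limit or range.

### The arm

A 6-joint arm with a two-finger parallel gripper is mounted at the origin on the work surface. World frame = base frame: x ahead of the robot, y to its left, z up, the work surface at z = 0. Lengths are in mm, angles in rad, forces in N, time in s.
With the tool pointing down it reaches from about 350 to 775 mm from the base axis. Payload 7.3 kg.
Tool frame: the origin (TCP) lies on the centre line of the jaws, within the pads' length; the fingertips stand 14 mm ahead of it and the grasp point (between the pads) lies 5 mm behind it; z points along the fingers, y is the line along which they close (so a half turn about z gives the same grasp; the last joint's range is limited). The gripper opens to 92 mm and grips with 3 to 60 N. Pads are 19 mm wide; open, the fingers measure 130 mm over their backs; the gripper's body (75 mm by 190 mm) begins 47 mm behind the grasp point.
Start: joints at [-1.319, 0.342, 1.524, -0, 1.275, -0.146], TCP at [203.404, -484.015, 240.741] pointing down, gripper open.
Joint ranges: [-2.53, 2.53], [-0.77, 2.02], [0.04, 2.7], [-1, 4.14], [0.28, 2.66], [-3.11, 3.11]. Speed limits (rad/s): [2.57, 2.57, 3.14, 3.14, 3.14, 3.14].

### API

Orientations are given as [roll, pitch, yaw] about the fixed x, y, z axes, in that order (R = Rz(yaw) Ry(pitch) Rx(roll)).
In Python, from plant import get_obs, capture, bot, spot_in, trace, pinpoint gives the robot as it stands.
- The arm moves only by the tool play_rows, never from a script. Its argument "rows" is a list of rows, each a list of 2 entries, a list of its own where there are three numbers: the shift along the world's x, y, z in units of 3 cm (1.0 is 3 cm), then the turn, a rotation vector about the world's x, y, z in units of 8 degrees (1.0 is 8 degrees). A call has 1 to 12 rows; each row shifts and turns the commanded pose from where the row before left it; what a row does not reach is not made up. A row lasts 1/8 s, in which the tool goes at most 62.5 mm and 10.7 degrees, less where a joint would pass 70% of its speed; a pose out of reach is approached as far as the arm can. A call with a number of a shift or a turn outside -1 to 1 is refused whole. A call with a gripper value outside its range is refused whole. "hand" is the opening, from -1 (shut) to 1 (fully open), set as the call begins (left out, the last holds). The fingers move at their own pace and stop on an object; the grip force is fixed at half the most. Time passes only in rows, so rows that do not move let the fingers close. It gives the time, the measured TCP pose, the force, the opening and the grip force at its end, in the units of the state.
- get_obs(): the state, without advancing time (a new reading comes with each control period).
- capture(name): name is "scene" or "top"; returns a dict with "frame" (384x512x3 uint8, red, green, blue), "fov_y" (degrees; the focal length in pixels is half the picture's height over the tangent of half this angle, whatever the lens; pixels are square), "cx", "cy" (the principal point, pixels), "rvec" (rotation vector, rad) and "tvec" (3), from world to camera coordinates, as OpenCV has them. Camera axes: x right, y down, z forward; pixel columns grow to the right and rows downward; lengths in mm; the calibration is good to about 2 mm. A picture is of the moment at which its call begins. There is no depth.
- bot.close_job(): hands the job in; it is judged then, once.
Trained networks look in the newest picture that a camera, given by its name, has taken for a name from the list of things; names that differ only in an ending like _2 or _b are one class to them, and where a whole thing is asked for, a point or a joint stands for the part that bears it (a point fixed in the world has none). Each returns a list of dicts, best first, with "p" (0 to 1); they miss things now and then, are a little off and sometimes report something else, mostly with a low value. They report only what shows in the picture. A call takes as long as a camera call. They do not tell look-alikes from the thing itself.
- spot_in(query, camera): "at" ([row, column] in pixels, amid what is visible of it).
- trace(query, camera): "mask" (384x512 bool, what is visible of it) and "at" ([row, column] in pixels, amid what is visible of it).
- pinpoint(query, camera): "at" ([row, column] in pixels: a listed point, or the origin of a listed thing).
The state is a dict: "time": time; "joint_positions": joint angles; "dq": joint speeds; "tau": joint torques, N m; "tool_pos": TCP position; "tcp_rot": TCP orientation; "contact_force": force on the tool from outside, world axes, zero at the start; "moment": the same for the moment, N m; "grip_width": finger opening in mm; "finger_force": force on a finger pad.
Only numpy, scipy, OpenCV 4.12 (cv2) and the standard library are available. Lean on these libraries where they do the work, as an engineer would, in place of code of your own. Each camera call takes 0.05 s, during which the arm holds its last target. There are 200 camera calls.

## Working session

There is one attempt and no reset: what is moved stays moved. The work goes in short steps, Python scripts to look and compute and a tool call to move; the robot and the scene stay as the last step left them, time stands still between calls to the robot, and variables do not carry over. Pictures are saved under pics/ and viewed, at most 10 in all, crops included, and the job is handed in when it is done.

Besides the shell and the picture viewer there is one more tool, called after ">>>" as name(argument=value, ...) on one line, values as JSON. play_rows: Moves the arm, as the interface text tells. Shifts and turns lie within -1 to 1; 1 stands for 3 cm of shift or 8 degrees of turn. Its arguments: {"type":"object","properties":{"rows":{"type":"array"},"hand":{"type":"number"}},"required":["rows"]}

```bash
mkdir -p pics; ls; cat > h.py <<'E'
import numpy as np,cv2
from plant import get_obs,capture,bot,spot_in,trace,pinpoint
def K(c):
    f=c['frame'].shape[0]/2/np.tan(np.radians(c['fov_y'])/2); return f
def ray(c,at):
    f=K(c);R=cv2.Rodrigues(np.array(c['rvec'],float))[0];t=np.array(c['tvec'],float).ravel()
    d=R.T@np.array([(at[1]-c['cx'])/f,(at[0]-c['cy'])/f,1.]);return -R.T@t,d
def onz(c,at,z):
    o,d=ray(c,at);return o+d*(z-o[2])/d[2]
def proj(c,P):
    f=K(c);R=cv2.Rodrigues(np.array(c['rvec'],float))[0];t=np.array(c['tvec'],float).ravel()
    p=(R@np.atleast_2d(P).T).T+t;return np.c_[p[:,1]/p[:,2]*f+c['cy'],p[:,0]/p[:,2]*f+c['cx']]
def tri(a,pa,b,pb):
    o1,d1=ray(a,pa);o2,d2=ray(b,pb);s=np.linalg.lstsq(np.c_[d1,-d2],o2-o1,rcond=None)[0]
    x,y=o1+s[0]*d1,o2+s[1]*d2;return (x+y)/2,np.linalg.norm(x-y)
E
python3 - <<'E'
from h import *
C={n:capture(n) for n in('scene','top')}
for n,c in C.items(): cv2.imwrite(f'pics/{n}0.png',cv2.resize(c['frame'][:,:,::-1],(800,600)))
np.set_printoptions(precision=1,suppress=True)
Z=dict(marker=0,housing=120,nest=45,lever_pivot=190,lever_knob=0,link=0,link_end=0,start_button_top=67,control_box=0,flat_bar=0,can=0,carton=0,bin=0)
for q,z in Z.items():
    r={n:pinpoint(q,n) for n in C}
    for n in C:
        for d in r[n][:3]: print(q,n,round(d['p'],2),np.array(d['at']),onz(C[n],d['at'],z))
    if all(r.values()): print('   tri',*tri(C['scene'],r['scene'][0]['at'],C['top'],r['top'][0]['at']))
print(get_obs())
E
```

```text
pics
marker scene 0.82 [263.5 269.2] [640.5  53.6   0. ]
marker top 0.95 [146. 281.] [637.9  54.9   0. ]
   tri [638.7  55.   -2.6] 0.617212265716023
housing top 0.96 [149.2 282.8] [598.4  53.  120. ]
nest scene 0.58 [263.  274.8] [677.5  38.4  45. ]
nest scene 0.35 [185.4 300.9] [471.2 367.2  45. ]
nest top 0.57 [136.1 288.9] [663.2  28.   45. ]
nest top 0.56 [200.5 185.6] [433.8 391.7  45. ]
   tri [670.   34.2  40.5] 17.007015411906462
lever_pivot scene 0.69 [222.5 249.4] [608.5  -7.5 190. ]
lever_pivot top 0.69 [138.3 302.9] [618.2  -9.7 190. ]
   tri [615.1 -10.8 197. ] 4.184185728038086
lever_knob top 0.45 [145.5 328.3] [ 638.9 -117.3    0. ]
link scene 0.78 [159.4 265.2] [229.6 420.3   0. ]
link scene 0.72 [167.7 340.2] [457.9 610.    0. ]
link scene 0.7 [195.  290.9] [450.7 342.2   0. ]
link top 0.92 [199.  208.9] [444.3 315.6   0. ]
link top 0.7 [195.2 133.3] [459.1 588.6   0. ]
link top 0.61 [257.  182.5] [238.2 406.3   0. ]
   tri [408.  275.5 171.9] 48.91643357457565
link_end scene 0.93 [150.8 279.9] [224.3 507.5   0. ]
link_end scene 0.78 [154.9 340.6] [402.4 678.2   0. 
[... 1076 characters left out ...]
673.  365.8   0. ]
carton top 0.92 [134.3 387.9] [ 679.6 -335.4    0. ]
   tri [ 677.8 -338.4   -0.3] 6.928478935736425
bin scene 0.89 [229.7 206.2] [395.5  -4.7   0. ]
bin top 0.57 [215.3 297.8] [384.5  -2.9   0. ]
bin top 0.17 [147.  281.5] [634.2  53.1   0. ]
   tri [386.7  -1.5  -8.8] 4.976456569313371
{'time': 1.4, 'joint_positions': array([-1.3,  0.3,  1.5, -0. ,  1.3, -0.1]), 'dq': array([ 0.,  0., -0.,  0.,  0., -0.]), 'tau': array([ -0. , -43.1, -24.4,   0.1,   0. ,  -0. ]), 'tool_pos': array([ 203.4, -484. ,  240.7]), 'tcp_rot': array([3.1, 0. , 0.4]), 'contact_force': array([-0.7,  0.4,  0.1]), 'moment': array([ 0., -0., -0.]), 'finger_force': 0.0, 'grip_width': 91.95756442114441}
```

View pics/scene0.png

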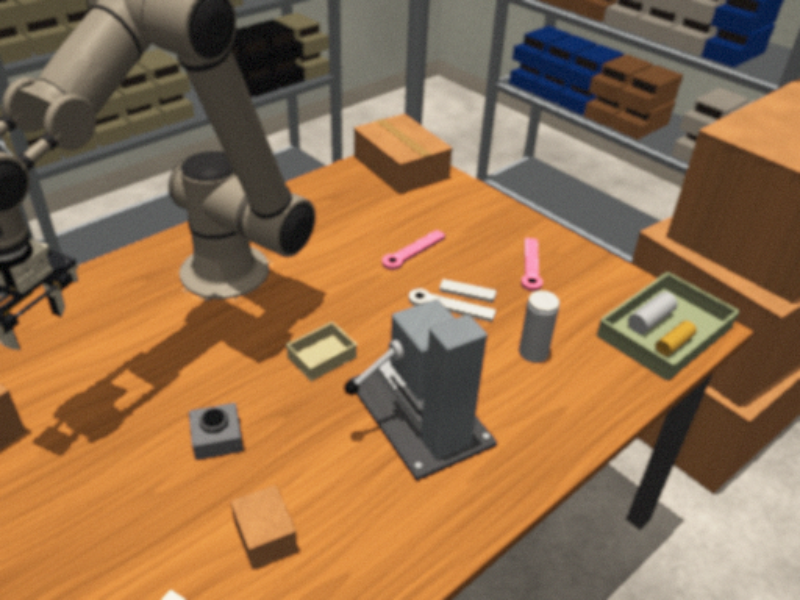

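View pics/top0.png

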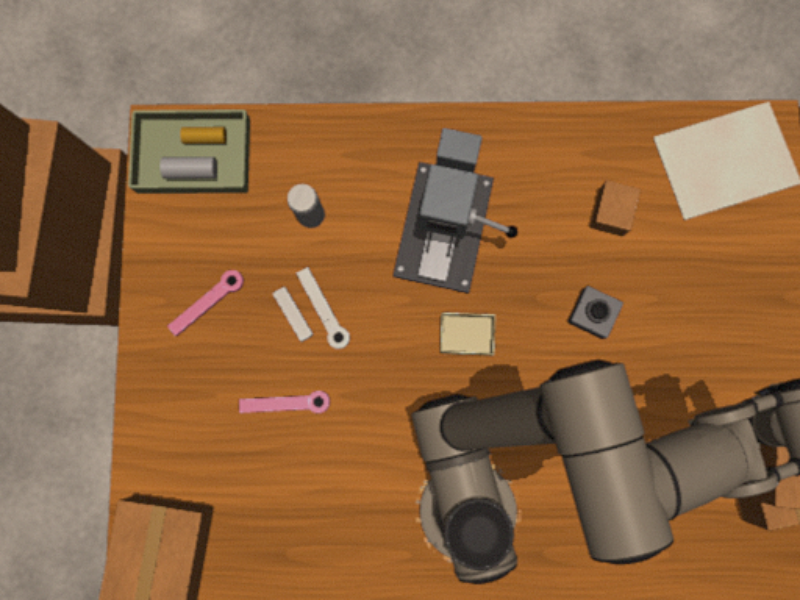

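Both pictures match. In the 800x600 top view the link has its eye at about (338,338) and its plain end at (305,270). The bar is left of it, the machine's front faces the robot, and the knob is at (512,231). Next I refine the poses from colour and edges.

```bash
cat > m.py <<'E'
from h import *
np.set_printoptions(precision=2,suppress=True)
c=capture('top'); I=c['frame'].astype(float)
o=[]
for r0,r1,c0,c1 in((165,228,165,230),(95,190,245,340)):
    o.append(cv2.resize(c['frame'][r0:r1,c0:c1,::-1],(400,400*(r1-r0)//(c1-c0)),interpolation=cv2.INTER_CUBIC))
h=max(x.shape[0] for x in o)
cv2.imwrite('pics/crop1.png',np.hstack([cv2.copyMakeBorder(x,0,h-x.shape[0],0,0,cv2.BORDER_CONSTANT) for x in o]))
# white things near link
w=np.uint8((I.min(2)>110)); w[:165]=0;w[228:]=0;w[:,:165]=0;w[:,230:]=0
n,l,s,ce=cv2.connectedComponentsWithStats(w)
for k in range(1,n):
    if s[k,4]<60: continue
    ys,xs=np.nonzero(l==k); P=np.array([onz(c,(y,x),14) for y,x in zip(ys,xs)])[:,:2]
    r=cv2.minAreaRect(P.astype(np.float32)); print(s[k],P.mean(0),r)
    print(cv2.boxPoints(r).tolist())
    m=P.mean(0);u=np.linalg.svd(P-m,full_matrices=False)[2][0];u*=np.sign(u[0]);print('yaw',np.arctan2(u[1],u[0]),'ext',((P-m)@u).min(),((P-m)@u).max())
for q in('lever_knob','marker','housing','nest','lever_pivot','start_button_top'):
    for f in(spot_in,pinpoint):
        print(q,f.__name__,[(round(d['p'],2),np.array(d['at'])) for d in f(q,'top')[:2]])
E
python3 m.py
```

```text
[190 171  34  52 511] [449.04 323.27] ((448.3262939453125, 327.7261047363281), (202.7476806640625, 50.150291442871094), 32.01418685913086)
[[349.07666015625, 295.2464904785156], [375.66278076171875, 252.72323608398438], [547.575927734375, 360.2057189941406], [520.9898071289062, 402.7289733886719]]
yaw 0.5029179112942558 ext -99.89299131474226 102.6355007249582
[175 184  25  34 340] [437.48 392.08] ((437.866455078125, 392.5104675292969), (130.35899353027344, 33.88381576538086), 30.983013153076172)
[[373.26531982421875, 373.48175048828125], [390.70819091796875, 344.4324951171875], [502.46759033203125, 411.5391845703125], [485.02471923828125, 440.58843994140625]]
yaw 0.5449799194351669 ext -64.62750255424021 65.76204805822044
lever_knob call []
lever_knob call [(0.66, array([147.7, 329.7]))]
marker call [(0.82, array([140.5, 285.5]))]
marker call [(0.89, array([145.8, 281.8])), (0.69, array([197.3, 207.9]))]
housing call [(0.55, array([140.1, 287.1]))]
housing call [(0.98, array([150.6, 283.9])), (0.25, array([200.3, 208.4]))]
nest call [(0.94, array([140.7, 289.3]))]
nest call [(0.92, array([136. , 286.1])), (0.49, array([148., 329.]))]
lever_pivot call [(0.61, array([138.3, 283.9]))]
lever_pivot call [(0.86, array([138.6, 302.8]))]
start_button_top call [(0.55, array([200.1, 380.1]))]
start_button_top call [(0.59, array([139.5, 302.6])), (0.54, array([200.7, 382.7]))]
```

View pics/crop1.png

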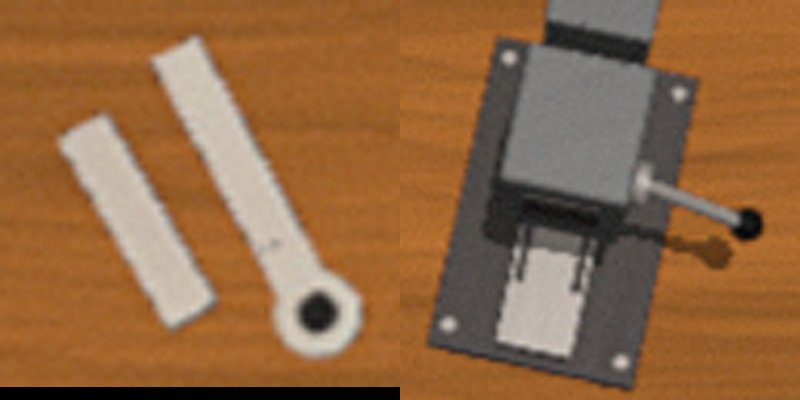

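The crop shows the link's hole at (318,312) and its plain-end corners at (152,58) and (203,37). It also shows the machine's base corners, the bed front edge, and the knob at (747,223), so I fit poses to these.

```bash
cat > fit.py <<'E'
from h import *
from scipy.optimize import least_squares
np.set_printoptions(precision=2,suppress=True)
c=capture('top')
L=lambda x,y:(165+y*65/400-.5,165+x*65/400-.5)
M=lambda x,y:(95+y*95/400-.5,245+x*95/400-.5)
e=onz(c,L(318,312),14);p=onz(c,L(177.5,47.5),14);d=p-e
print('eye',e,'end',p,'len',np.linalg.norm(d),'yaw',np.arctan2(d[1],d[0]))
obs=[((-140,90,None),(29,345)),((-140,-90,None),(233,389)),((140,90,None),(98,37)),((140,-90,None),(298,78)),
 ((-130,32,45),(96,342)),((-130,-32,45),(171,357)),((-48,50,250),(102,180)),((-48,-50,250),(237,203)),((65,-50,250),(256,68)),((65,50,250),(128,43))]
px=np.array([M(*o[1]) for o in obs])
def W(v):
    P=np.array([[a,b,v[3] if z is None else z] for (a,b,z),_ in obs],float);k,s=np.cos(v[2]),np.sin(v[2])
    return np.c_[v[0]+k*P[:,0]-s*P[:,1],v[1]+s*P[:,0]+k*P[:,1],P[:,2]]
r=least_squares(lambda v:(proj(c,W(v))-px).ravel(),[638,55,-.2,15],loss='soft_l1')
print(r.x);print(proj(c,W(r.x))-px)
x,y,w=r.x[:3];k,s=np.cos(w),np.sin(w)
T=lambda a,b:(x+k*a-s*b,y+s*a+k*b)
print('nest',T(35,0),'pivot',T(-10,-62),'home origin',T(-70,0),'grasp',T(-105,0))
# knob angle
for a in np.arange(-.6,.61,.1):
    P=np.array([*T(-10,-62-100*np.cos(a)),190+100*np.sin(a)]);print(round(a+.6,2),P,proj(c,P))
print('knob seen',M(347,223),'button',onz(c,(200.7,382.8),67))
np.save('pose.npy',r.x)
E
python3 fit.py; python3 - <<'E'
import sys;sys.path.insert(0,'.')
from h import *
c=capture('scene')
for q in('start_button_top','lever_knob','can','bin'):
    for f in (pinpoint,trace,spot_in): print(q,[(d['p'],np.array(d['at'])) for d in f(q,'scene')[:2]])
c=capture('top')
for d in trace('start_button_top','top')[:1]: print(d['mask'].sum(),d['at'])
g=c['frame'].min(2); ys,xs=np.nonzero(g[190:212,370:396]<40); print(ys.mean()+190,xs.mean()+370,onz(c,(ys.mean()+190,xs.mean()+370),62))
E
```

```text
eye [384.61 287.31  14.  ] end [539.73 371.14  14.  ] len 176.3252845005036 yaw 0.49541421791092394
[641.53  45.57  -0.21   6.9 ]
[[ 0.22 -0.18]
 [ 0.09  0.42]
 [-0.02 -0.37]
 [ 0.03  0.17]
 [-0.23  0.3 ]
 [-0.05  0.31]
 [ 0.52 -1.  ]
 [ 1.57 -1.58]
 [-0.76  1.07]
 [-1.17  0.29]]
nest (np.float64(675.7302475268369), np.float64(38.1217593674973)) pivot (np.float64(618.5723250002524), np.float64(-12.887768099878407)) home origin (np.float64(573.1330064720187), np.float64(60.45572739692571)) grasp (np.float64(538.9339261204127), np.float64(67.90038340673517))
0.0 [601.02 -93.53 133.54] [[147.32 326.67]]
0.1 [599.91 -98.64 142.06] [[147.06 328.54]]
0.2 [ 598.98 -102.89  151.06] [[146.7  330.19]]
0.3 [ 598.25 -106.24  160.45] [[146.26 331.6 ]]
0.4 [ 597.73 -108.65  170.13] [[145.73 332.75]]
0.5 [ 597.41 -110.11  180.02] [[145.12 333.63]]
0.6 [ 597.3 -110.6  190. ] [[144.43 334.22]]
0.7 [ 597.41 -110.11  199.98] [[143.67 334.51]]
0.8 [ 597.73 -108.65  209.87] [[142.85 334.5 ]]
0.9 [ 598.25 -106.24  219.55] [[141.96 334.17]]
1.0 [ 598.98 -102.89  228.94] [[141.03 333.53]]
1.1 [599.91 -98.64 237.94] [[140.06 332.57]]
1.2 [601.02 -93.53 246.46] [[139.05 331.31]]
knob seen (147.4625, 326.9125) button [ 427.98 -290.68   67.  ]
start_button_top [(0.5, array([265.5, 137. ]))]
start_button_top [(0.51, array([266.9, 138.5]))]
start_button_top []
lever_knob [(0.74, array([248. , 221.6]))]
lever_knob [(0.63, array([242.4, 233.1]))]
lever_knob [(0.77, array([243.3, 231.1]))]
can [(0.9, array([223.8, 341.2]))]
can [(0.74, array([186.2, 298.4])), (0.57, array([208.8, 345.6]))]
can [(0.69, array([206.3, 344.3]))]
bin [(0.71, array([228.4, 205.2])), (0.7, array([185.7, 299.9]))]
bin [(0.66, array([227.3, 206.2]))]
bin [(0.69, array([224. , 203.8]))]
92 [199.8, 382.3]
199.81132075471697 381.6132075471698 [ 431.66172736 -287.96304253   62.        ]
```

```bash
python3 - <<'E'
from h import *
np.set_printoptions(precision=4,suppress=True)
print(np.load('pose.npy'),get_obs()['tcp_rot'])
c=capture('scene')
print(proj(c,np.array([[601,-93.5,133.5],[428,-290.7,67],[431,-288,67]])))
g=c['frame'].min(2)
for r0,r1,c0,c1 in((236,256,215,236),(255,285,120,155)):
    s=g[r0:r1,c0:c1];ys,xs=np.nonzero(s<35);print(ys.mean()+r0,xs.mean()+c0,len(ys))
E
```

```text
[641.5312  45.5664  -0.2143   6.8982] [3.1415 0.     0.3978]
[[249.032  224.402 ]
 [263.4426 134.4566]
 [263.5861 135.8079]]
248.33962264150944 224.03773584905662 53
267.01190476190476 136.1547619047619 84
```

>>> play_rows(rows=[[[1,1,0],[0,0,1]],[[1,1,0],[0,0,1]],[[1,1,0],[0,0,1]],[[1,1,0],[0,0,1]],[[1,1,0],[0,0,1]],[[1,1,0],[0,0,1]],[[1,1,0],[0,0,0]],[[1,1,0],[0,0,0]],[[1,1,0],[0,0,0]],[[1,1,0],[0,0,0]]], hand=1)

```text
time: 4.15
tool_pos: [504.3, -182.9, 240.8]
tcp_rot: [3.141, 0.0, 1.236]
contact_force: [0.1, 0.2, 0.5]
grip_width: 91.9
finger_force: 0.0
```

>>> play_rows(rows=[[[0.8,0.75,0],[0,0,0.86]],[[0.8,0.75,0],[0,0,0]],[[0.8,0.75,0],[0,0,0]],[[0.82,0.72,0],[0,0,0]],[[0,0,-0.9],[0,0,0]],[[0,0,-0.9],[0,0,0]],[[0,0,-0.9],[0,0,0]],[[0,0,-0.9],[0,0,0]],[[0,0,0],[0,0,0]],[[0,0,0],[0,0,0]]])

```text
time: 5.4
tool_pos: [600.6, -95.1, 133.8]
tcp_rot: [3.14, 0.0, 1.356]
contact_force: [-0.7, -0.4, 0.2]
grip_width: 92.0
finger_force: 0.0
```

>>> play_rows(rows=[[[0,0.05,-0.17],[0,0,0]],[[0,0,0],[0,0,0]],[[0,0,0],[0,0,0]],[[0,0,0],[0,0,0]],[[0,0,0],[0,0,0]],[[0,0,0],[0,0,0]],[[0,0,0],[0,0,0]],[[0,0,0],[0,0,0]]], hand=-1)

```text
time: 6.4
tool_pos: [599.1, -93.1, 127.4]
tcp_rot: [-3.139, -0.0, 1.356]
contact_force: [-4.4, 0.8, 1.5]
grip_width: 26.1
finger_force: 30.0
```

>>> play_rows(rows=[[[-0.04,-0.17,0.28],[0,0,0]],[[-0.03,-0.14,0.3],[0,0,0]],[[-0.02,-0.11,0.31],[0,0,0]],[[-0.02,-0.08,0.32],[0,0,0]],[[-0.01,-0.05,0.33],[0,0,0]],[[0,-0.02,0.33],[0,0,0]],[[0,0.02,0.33],[0,0,0]],[[0.01,0.05,0.33],[0,0,0]],[[0.02,0.08,0.32],[0,0,0]],[[0.02,0.11,0.31],[0,0,0]],[[0.03,0.14,0.3],[0,0,0]],[[0.04,0.17,0.28],[0,0,0]]])

```text
time: 7.9
tool_pos: [598.9, -93.9, 240.1]
tcp_rot: [-3.139, 0.001, 1.355]
contact_force: [-6.1, 0.1, -3.2]
grip_width: 26.5
finger_force: 30.0
```

>>> play_rows(rows=[[[0,0,0],[0,0,0]],[[0,0,0],[0,0,0]],[[0,0,0],[0,0,0]]])

```text
time: 8.28
tool_pos: [599.0, -93.6, 240.6]
tcp_rot: [-3.14, 0.001, 1.356]
contact_force: [-6.1, 1.5, 0.1]
grip_width: 26.0
finger_force: 30.0
```

```bash
python3 - <<'E'
from h import *
a=capture('top');b=capture('scene')
print([(d['p'],d['at']) for n in('top','scene') for d in pinpoint('lever_knob',n)[:2]],get_obs()['contact_force'])
x,y,w=np.load('pose.npy')[:3]
for A in(0,.8,1,1.2):
    q=A-.6;m=np.array([-10,-62-100*np.cos(q)]);k,s=np.cos(w),np.sin(w)
    P=np.array([x+k*m[0]-s*m[1],y+s*m[0]+k*m[1],190+100*np.sin(q)]);print(A,P,proj(a,P),proj(b,P))
cv2.imwrite('pics/s2.png',cv2.resize(b['frame'][150:342,120:376,::-1],(768,576),interpolation=cv2.INTER_CUBIC))
E
```

```text
[] [-6.60817579  1.67677806  0.2529749 ]
0 [601.01706858 -93.53267956 133.53575266] [[147.3228284 326.674503 ]] [[249.0321216  224.39676439]]
0.8 [ 597.72587203 -108.65169852  209.86693308] [[142.84778151 334.49847823]] [[231.5576536  219.14874784]]
1 [ 598.9809471  -102.88616508  228.94183423] [[141.03057845 333.52914585]] [[225.78835008 221.01452554]]
1.2 [601.01706858 -93.53267956 246.46424734] [[139.05126769 331.30653524]] [[219.91706124 224.13581956]]
```

View pics/s2.png

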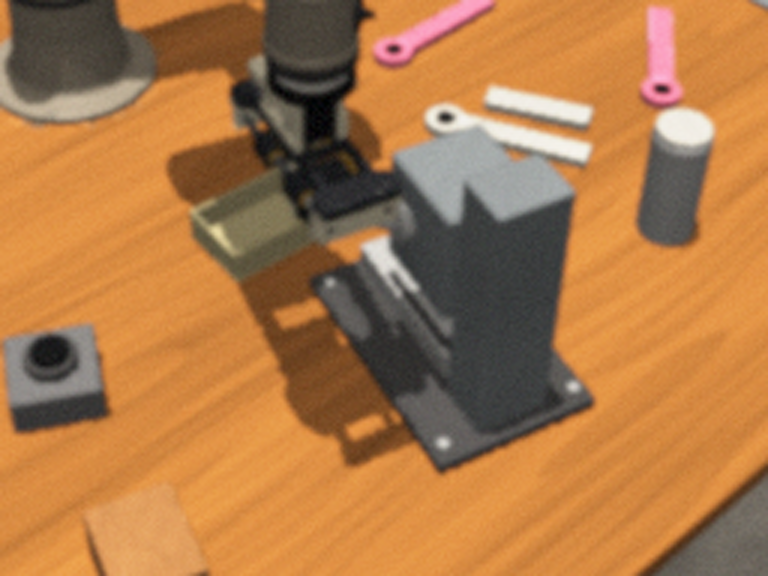

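The gripper is holding the knob level with the housing at about (350,200), and the opening did not change along the arc. Now I release, rise, and check the lever.

>>> play_rows(rows=[[[0,0,0],[0,0,0]],[[0,0,0],[0,0,0]],[[0,0,0],[0,0,0]],[[0,0,0],[0,0,0]],[[0,0,0.9],[0,0,0]],[[0,0,0.9],[0,0,0]],[[-1,0,0.5],[0,0,-1]],[[-1,0,0],[0,0,-1]],[[-1,0,0],[0,0,-1]],[[-1,0,0],[0,0,-1]],[[-1,0,0],[0,0,-1]],[[-1,0,0],[0,0,-1]]], hand=1)

```text
time: 9.98
tool_pos: [419.1, -93.4, 309.0]
tcp_rot: [3.141, -0.0, 0.513]
contact_force: [0.6, 0.1, -0.3]
grip_width: 91.6
finger_force: 0.0
```

```bash
python3 - <<'E'
from h import *
a=capture('top');b=capture('scene')
print([(d['p'],d['at']) for n in('top','scene') for d in pinpoint('lever_knob',n)[:2]])
g=a['frame'].min(2)[130:155,318:342];ys,xs=np.nonzero(g<30);print(ys.mean()+130,xs.mean()+318,len(ys))
g=b['frame'].min(2)[208:260,205:245];ys,xs=np.nonzero(g<35);print(ys.mean()+208,xs.mean()+205,len(ys))
cv2.imwrite('pics/s3.png',cv2.resize(np.hstack([a['frame'][100:228,240:368,::-1],b['frame'][170:298,160:288,::-1]]),(800,400),interpolation=cv2.INTER_CUBIC))
E
```

```text
[(0.64, [137.6, 334.5]), (0.57, [222.5, 223.5])]
142.10666666666665 329.68 75
238.6127659574468 216.37446808510637 235
```

View pics/s3.png

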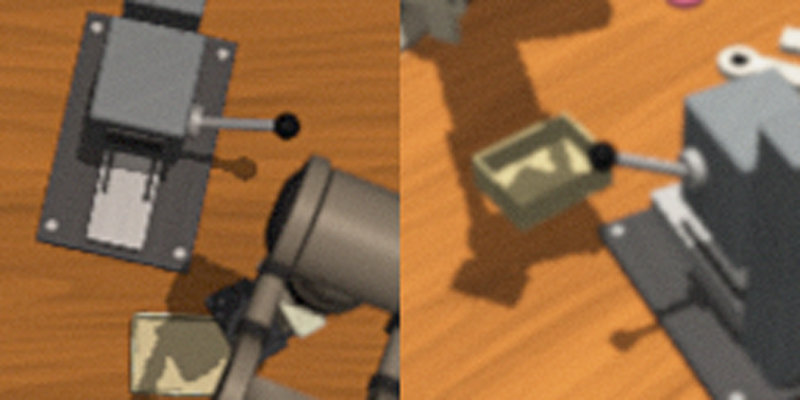

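The lever reads about 1.2: the knob shows at row 140, col 331.5 in top and (220,224) in scene. Next is the link.

>>> play_rows(rows=[[[0,1,0],[0,0,-0.13]],[[0,1,0],[0,0,0]],[[0,1,0],[0,0,0]],[[0,1,0],[0,0,0]],[[0,1,0],[0,0,0]],[[0,1,0],[0,0,0]],[[0,1,0],[0,0,0]],[[0,1,-0.5],[0,0,0]],[[0,1,-0.5],[0,0,0]],[[0,1,-0.5],[0,0,0]],[[0,1,-0.5],[0,0,0]],[[0,1,-0.5],[0,0,0]]], hand=0.1)

```text
time: 11.68
tool_pos: [420.8, 268.4, 233.0]
tcp_rot: [3.142, -0.0, 0.502]
contact_force: [-0.8, -0.2, -0.0]
grip_width: 50.4
finger_force: 0.0
```

>>> play_rows(rows=[[[0,1,-0.5],[0,0,0]],[[-0.03,0.3,-0.9],[0,0,0]],[[0,0,-0.9],[0,0,0]],[[0,0,-0.9],[0,0,0]],[[0,0,-0.9],[0,0,0]],[[0,0,-0.9],[0,0,0]],[[0,0,0],[0,0,0]],[[0,0,0],[0,0,0]],[[0,0,0],[0,0,0]]])

```text
time: 12.8
tool_pos: [420.0, 306.1, 84.9]
tcp_rot: [3.141, -0.002, 0.5]
contact_force: [0.3, 0.3, -0.3]
grip_width: 50.7
finger_force: 0.0
```

```bash
python3 - <<'E'
from h import *
print(get_obs()['tcp_rot'],get_obs()['tool_pos'])
a=capture('top');b=capture('scene')
cv2.imwrite('pics/s4.png',cv2.resize(np.hstack([a['frame'][150:250,150:250,::-1],b['frame'][130:230,240:340,::-1]]),(800,400),interpolation=cv2.INTER_CUBIC))
E
```

```text
[ 3.14145068e+00 -2.34851079e-03  5.00210374e-01] [419.95865638 306.12788031  84.93976715]
```

View pics/s4.png

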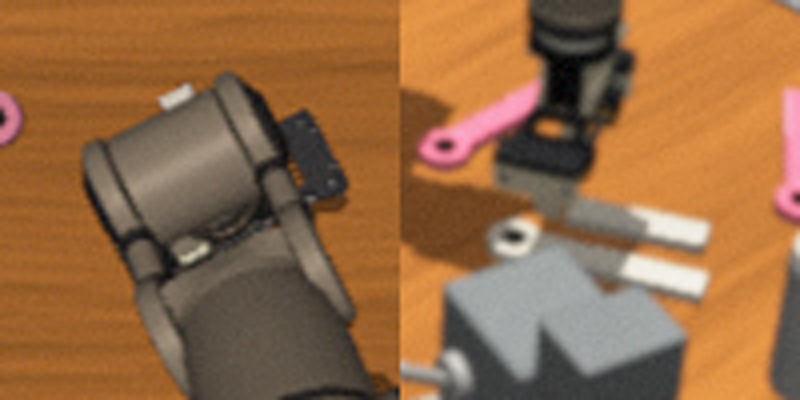

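>>> play_rows(rows=[[[-0.06,-0.02,-0.7],[0,0,0]],[[0,0,-0.7],[0,0,0]],[[0,0,-0.5],[0,0,0]],[[0,0,-0.36],[0,0,0]],[[0,0,0],[0,0,0]],[[0,0,0],[0,0,0]]])

```text
time: 13.65
tool_pos: [417.7, 305.2, 16.5]
tcp_rot: [3.141, -0.001, 0.5]
contact_force: [-0.3, 0.2, -0.5]
grip_width: 50.3
finger_force: 0.0
```

>>> play_rows(rows=[[[0,0,0],[0,0,0]],[[0,0,0],[0,0,0]],[[0,0,0],[0,0,0]],[[0,0,0],[0,0,0]],[[0,0,0],[0,0,0]]], hand=-1)

```text
time: 14.28
tool_pos: [417.4, 305.3, 16.4]
tcp_rot: [-3.141, -0.001, 0.5]
contact_force: [-1.3, 2.2, 5.6]
grip_width: 29.6
finger_force: 30.0
```

>>> play_rows(rows=[[[0,0,0.6],[0,0,0]],[[0,0,0.9],[0,0,0]],[[0,0,1],[0,0,0]],[[0,0,1],[0,0,0]],[[0,-0.8,0.4],[0,0,-0.4]],[[0,-0.9,0],[0,0,-0.7]],[[0,-0.9,0],[0,0,-0.7]],[[0,-0.9,0],[0,0,-0.7]],[[0,-0.9,0],[0,0,-0.7]],[[0,-0.9,0],[0,0,-0.7]],[[0,-0.9,0],[0,0,-0.7]],[[0.1,-0.8,0],[0,0,-0.5]]])

```text
time: 15.78
tool_pos: [419.5, 93.8, 132.4]
tcp_rot: [3.141, 0.002, -0.215]
contact_force: [0.6, 0.6, -3.1]
grip_width: 29.7
finger_force: 29.9
```

>>> play_rows(rows=[[[0,0,0],[0,0,0]],[[0,0,0],[0,0,0]],[[0,0,0],[0,0,0]]])

```text
time: 16.15
tool_pos: [420.1, 95.6, 132.8]
tcp_rot: [3.141, 0.001, -0.211]
contact_force: [-0.1, -0.1, -2.8]
grip_width: 29.9
finger_force: 29.9
```

```bash
python3 - <<'E'
from h import *
print(get_obs()['tcp_rot'],get_obs()['tool_pos'])
a=capture('top');b=capture('scene')
cv2.imwrite('pics/s5.png',cv2.resize(np.hstack([a['frame'][100:228,220:348,::-1],b['frame'][170:298,200:328,::-1]]),(800,400),interpolation=cv2.INTER_CUBIC))
E
```

```text
[ 3.14142623e+00  5.39527875e-04 -2.10948380e-01] [420.06045992  95.56849184 132.84413639]
```

View pics/s5.png

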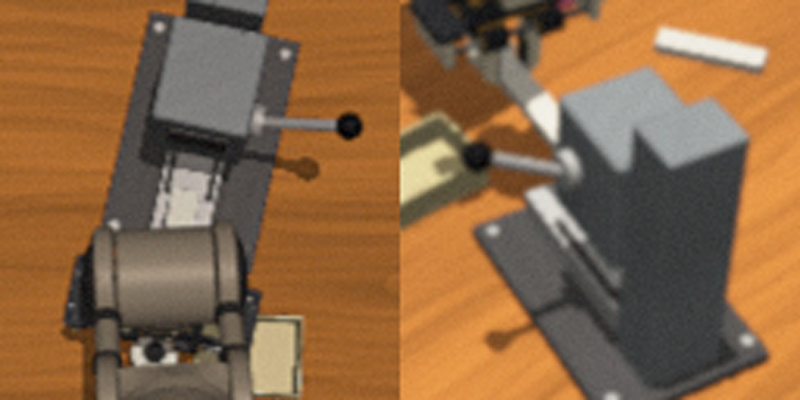

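>>> play_rows(rows=[[[0,-0.06,-0.7],[0,0,-0.02]],[[0,0,-0.7],[0,0,0]],[[0,0,-0.6],[0,0,0]],[[0,0,0],[0,0,0]],[[0,0,0],[0,0,0]]])

```text
time: 16.88
tool_pos: [420.7, 93.4, 73.6]
tcp_rot: [-3.141, -0.001, -0.215]
contact_force: [0.0, -0.9, -2.4]
grip_width: 29.5
finger_force: 29.9
```

```bash
python3 - <<'E'
from h import *
o=get_obs();print(o['tcp_rot'],o['tool_pos'])
a=capture('top')
cv2.imwrite('pics/s6.png',cv2.resize(a['frame'][130:180,255:315,::-1],(720,600),interpolation=cv2.INTER_CUBIC))
x,y,w=np.load('pose.npy')[:3];k,s=np.cos(w),np.sin(w)
u=np.array([np.cos(o['tcp_rot'][2]),np.sin(o['tcp_rot'][2])]);n=np.array([-u[1],u[0]]);t=o['tool_pos']
px=lambda P:(proj(a,P)-[130,255]+.5)[:,::-1]*12
zt=t[2]-16.5+14
print('link end top corners',px([np.r_[t[:2]+140.6*u+q*n,zt] for q in(15,-15)]),'mid shank',px([np.r_[t[:2]+100*u+q*n,zt] for q in(15,-15)]))
T=lambda a_,b,z:[x+k*a_-s*b,y+s*a_+k*b,z]
print('rails front inner L,R',px([T(-75,21,53),T(-75,-21,53)]),'bed edges at -75',px([T(-75,32,45),T(-75,-32,45)]))
E
```

```text
[-3.14146801e+00 -8.00737875e-04 -2.14623219e-01] [420.71410427  93.42801716  73.57353509]
link end top corners [[247.89791083 400.16471811]
 [349.37235943 421.38592471]] mid shank [[218.88221004 535.28746869]
 [320.67693246 556.6815982 ]]
rails front inner L,R [[233.06198096 373.99492904]
 [373.49343891 403.29879767]] bed edges at -75 [[196.0218144  371.81152265]
 [408.99954381 416.26233981]]
```

View pics/s6.png

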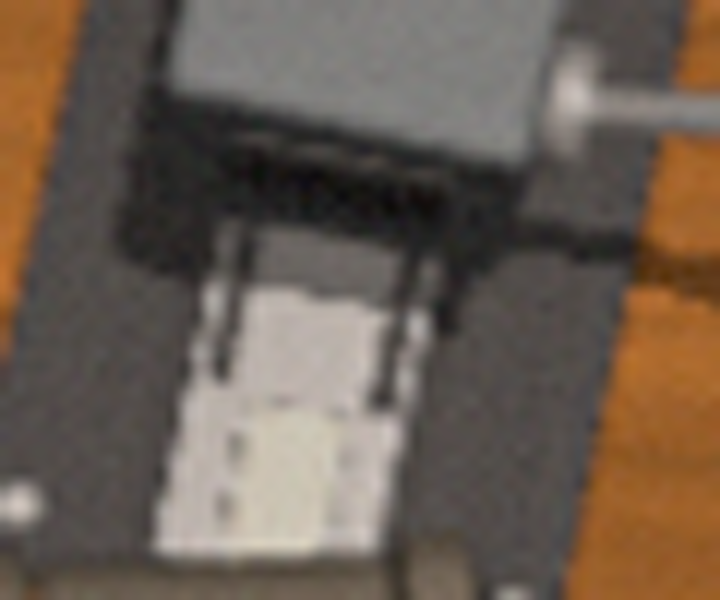

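The picture agrees with the model: link end at (250–342, 400–415), centred between the rail fronts at about 228 and 378. Insert.

>>> play_rows(rows=[[[0.6,-0.13,0],[0,0,0]],[[0.6,-0.13,0],[0,0,0]],[[0.6,-0.13,0],[0,0,0]],[[0.6,-0.13,0],[0,0,0]],[[0.6,-0.13,0],[0,0,0]],[[0.6,-0.13,0],[0,0,0]],[[0,0,0],[0,0,0]],[[0,0,0],[0,0,0]],[[0,0,0],[0,0,0]]])

```text
time: 18.05
tool_pos: [527.5, 70.0, 73.2]
tcp_rot: [3.141, 0.001, -0.215]
contact_force: [-0.1, 0.3, -3.3]
grip_width: 29.5
finger_force: 29.9
```

>>> play_rows(rows=[[[0,0.01,-0.17],[0,0,0]],[[0,0,-0.17],[0,0,0]],[[0,0,0],[0,0,0]],[[0,0,0],[0,0,0]]])

```text
time: 18.55
tool_pos: [528.3, 70.1, 62.7]
tcp_rot: [3.141, 0.0, -0.215]
contact_force: [-0.3, 0.2, -3.1]
grip_width: 29.6
finger_force: 29.9
```

>>> play_rows(rows=[[[0.1,-0.02,0],[0,0,0]],[[0.1,-0.02,0],[0,0,0]],[[0.08,-0.02,0],[0,0,0]],[[0,0,0],[0,0,0]],[[0,0,0],[0,0,0]]])

```text
time: 19.18
tool_pos: [536.6, 68.3, 62.8]
tcp_rot: [3.141, 0.0, -0.215]
contact_force: [-0.9, 0.5, -2.5]
grip_width: 29.7
finger_force: 29.9
```

>>> play_rows(rows=[[[0,0,-0.03],[0,0,0]],[[0.04,-0.01,0],[0,0,0]],[[0,0,0],[0,0,0]],[[0,0,0],[0,0,0]]])

```text
time: 19.68
tool_pos: [536.6, 68.3, 61.6]
tcp_rot: [3.141, 0.003, -0.215]
contact_force: [-4.8, 1.4, -2.0]
grip_width: 29.5
finger_force: 29.9
```

>>> play_rows(rows=[[[0.05,-0.01,0],[0,0,0]],[[0,0,0],[0,0,0]],[[0,0,0],[0,0,0]]])

```text
time: 20.05
tool_pos: [536.7, 68.2, 61.5]
tcp_rot: [3.141, 0.006, -0.215]
contact_force: [-9.4, 2.6, 1.9]
grip_width: 29.5
finger_force: 29.9
```

>>> play_rows(rows=[[[0.05,-0.01,0],[0,0,0]],[[0,0,0],[0,0,0]],[[0,0,0],[0,0,0]]])

```text
time: 20.42
tool_pos: [536.8, 68.2, 61.5]
tcp_rot: [3.14, 0.009, -0.215]
contact_force: [-13.6, 3.5, 5.8]
grip_width: 29.8
finger_force: 29.9
```

Contact with the back stop came within 2 mm of where it was predicted. Relax and release.

>>> play_rows(rows=[[[-0.08,0.02,0],[0,0,0]],[[0,0,0],[0,0,0]]])

```text
time: 20.68
tool_pos: [536.7, 68.3, 61.5]
tcp_rot: [3.141, 0.004, -0.215]
contact_force: [-6.5, 1.9, -0.8]
grip_width: 30.1
finger_force: 29.9
```

>>> play_rows(rows=[[[0,0,0],[0,0,0]],[[0,0,0],[0,0,0]],[[0,0,0],[0,0,0]],[[0,0,0],[0,0,0]]], hand=0.2)

```text
time: 21.18
tool_pos: [538.8, 67.9, 62.1]
tcp_rot: [-3.142, -0.001, -0.215]
contact_force: [-0.0, -0.3, -0.0]
grip_width: 54.8
finger_force: 0.0
```

>>> play_rows(rows=[[[0,0,0.5],[0,0,0]],[[-0.5,0.1,1],[0,0,0]],[[-1,0.2,1],[0,0,0]],[[-1,-0.5,1],[0,0,0]],[[-1,-1,1],[0,0,1]],[[-1,-1,1],[0,0,1]],[[-0.5,-1,1],[0,0,1]],[[0,-1,0.5],[0,0,1]],[[0,-1,0],[0,0,1]],[[0,-1,0],[0,0,1]],[[0,0,0],[0,0,1]]], hand=0.2)

```text
time: 22.55
tool_pos: [388.5, -119.7, 273.0]
tcp_rot: [3.14, -0.0, 0.764]
contact_force: [-1.2, 1.5, 0.3]
grip_width: 54.9
finger_force: 0.0
```

```bash
python3 - <<'E'
from h import *
np.set_printoptions(precision=2,suppress=True)
o=get_obs();print(o['tcp_rot'],o['tool_pos'])
a=capture('top')
cv2.imwrite('pics/s7.png',cv2.resize(a['frame'][130:190,255:335,::-1],(800,600),interpolation=cv2.INTER_CUBIC))
x,y,w=np.load('pose.npy')[:3];k,s=np.cos(w),np.sin(w)
T=lambda a_,b,z:[x+k*a_-s*b,y+s*a_+k*b,z]
px=lambda P:(proj(a,P)-[130,255]+.5)[:,::-1]*10
print('hole if home',px([T(-143,0,59)]),'eye tip',px([T(-168,0,59)]),'rails',px([T(-75,21,53),T(-75,-21,53)]))
print('shank',px([T(-75,15,59),T(-75,-15,59)]))
E
```

```text
[ 3.14 -0.    0.76] [ 388.45 -119.7   272.97]
hole if home [[213.25 507.98]] eye tip [[198.45 577.44]] rails [[194.22 311.66]
 [311.24 336.08]]
shank [[211.29 311.73]
 [295.17 329.23]]
```

View pics/s7.png

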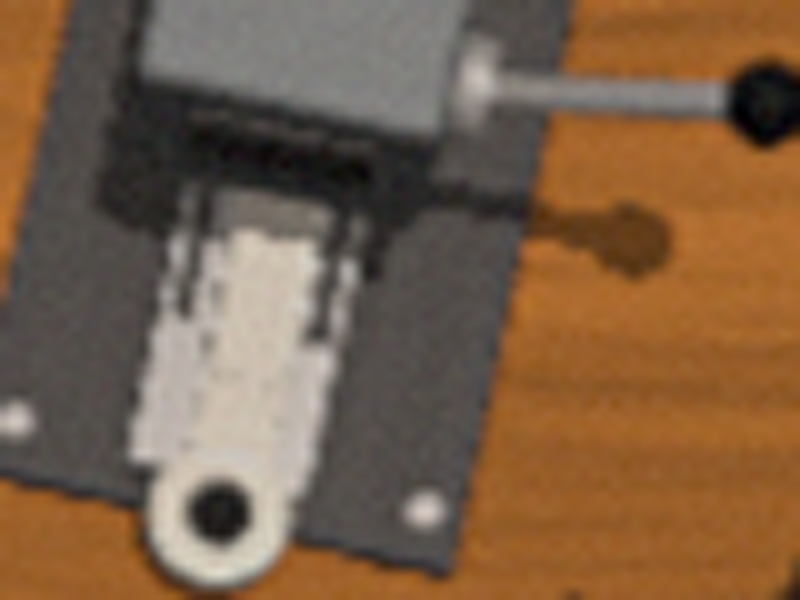

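The hole is at (218,512) against (213,508) predicted, under 2 mm off, and the shank lies between the rails, so the link is home. Next the lever goes down.

>>> play_rows(rows=[[[0.3,0.1,1],[0,0,1]],[[0.9,0.1,0],[0,0,1]],[[0.9,0.1,0],[0,0,1]],[[0.9,0.1,0],[0,0,1]],[[0.9,0.1,0],[0,0,0.24]],[[0.9,0.1,0],[0,0,0]],[[0.9,0.1,0],[0,0,0]],[[0.9,0.1,0],[0,0,0]],[[0.4,0.07,0],[0,0,0]],[[0,0,0],[0,0,0]],[[0,0,0],[0,0,0]]], hand=1)

```text
time: 23.98
tool_pos: [597.8, -91.9, 302.3]
tcp_rot: [-3.141, 0.0, 1.354]
contact_force: [-0.5, 0.2, -0.1]
grip_width: 92.2
finger_force: 0.0
```

>>> play_rows(rows=[[[0.1,-0.05,-0.7],[0,0,0]],[[0,0,-0.7],[0,0,0]],[[0,0,-0.66],[0,0,0]],[[0,0,0],[0,0,0]],[[0,0,0],[0,0,0]]])

```text
time: 24.6
tool_pos: [601.6, -93.6, 241.4]
tcp_rot: [3.14, 0.0, 1.354]
contact_force: [-0.9, -0.2, 0.3]
grip_width: 92.0
finger_force: 0.0
```

>>> play_rows(rows=[[[0,0,0],[0,0,0]],[[0,0,0],[0,0,0]],[[0,0,0],[0,0,0]],[[0,0,0],[0,0,0]],[[0,0,0],[0,0,0]],[[0,0,0],[0,0,0]],[[0,0,0],[0,0,0]]], hand=-1)

```text
time: 25.48
tool_pos: [599.2, -93.1, 239.6]
tcp_rot: [-3.135, 0.0, 1.354]
contact_force: [-12.3, 0.7, 3.3]
grip_width: 26.5
finger_force: 29.7
```

>>> play_rows(rows=[[[-0.1,-0.17,-0.28],[0,0,0]],[[-0.04,-0.14,-0.3],[0,0,0]],[[-0.02,-0.11,-0.31],[0,0,0]],[[-0.02,-0.08,-0.32],[0,0,0]],[[-0.01,-0.05,-0.33],[0,0,0]],[[0,-0.02,-0.33],[0,0,0]],[[0,0.02,-0.33],[0,0,0]],[[0.01,0.05,-0.33],[0,0,0]],[[0.02,0.08,-0.32],[0,0,0]],[[0.02,0.11,-0.31],[0,0,0]],[[0.03,0.14,-0.3],[0,0,0]],[[0.03,0.17,-0.28],[0,0,0]]])

```text
time: 26.98
tool_pos: [598.9, -93.9, 127.1]
tcp_rot: [-3.141, 0.001, 1.354]
contact_force: [-3.1, -1.4, 1.5]
grip_width: 26.1
finger_force: 30.0
```

>>> play_rows(rows=[[[0,0,0],[0,0,0]],[[0,0,0],[0,0,0]],[[0,0,0],[0,0,0]]])

```text
time: 27.35
tool_pos: [598.8, -94.0, 127.5]
tcp_rot: [-3.141, 0.001, 1.354]
contact_force: [-3.4, -4.4, -4.6]
grip_width: 26.1
finger_force: 30.0
```

>>> play_rows(rows=[[[0,0.02,-0.05],[0,0,0]],[[0,0,0],[0,0,0]]])

```text
time: 27.6
tool_pos: [599.0, -93.4, 126.5]
tcp_rot: [3.142, 0.001, 1.354]
contact_force: [-3.7, -3.2, -2.0]
grip_width: 26.4
finger_force: 30.0
```

>>> play_rows(rows=[[[0,0,0],[0,0,0]],[[0,0,0],[0,0,0]],[[0,0,0],[0,0,0]],[[0,0,0],[0,0,0]],[[0,0,0.7],[0,0,0]],[[0,0,1],[0,0,0]],[[0,-0.3,1],[0,0,0]],[[-1,-1,0.5],[0,0,0]],[[-1,-1,0],[0,0,0]],[[-1,-1,0],[0,0,0]],[[-1,-1,0],[0,0,0]],[[-1,-1,0],[0,0,0]]], hand=1)

```text
time: 29.1
tool_pos: [448.2, -252.7, 222.7]
tcp_rot: [3.141, 0.0, 1.354]
contact_force: [0.4, 0.2, -0.4]
grip_width: 91.8
finger_force: 0.0
```

```bash
python3 - <<'E'
from h import *
np.set_printoptions(precision=2,suppress=True)
o=get_obs();print(o['tcp_rot'],o['tool_pos'])
a=capture('top');b=capture('scene')
for n in('top','scene'):print([(d['p'],d['at']) for d in pinpoint('lever_knob',n)[:2]])
cv2.imwrite('pics/s8.png',cv2.resize(np.hstack([a['frame'][110:210,250:350,::-1],b['frame'][200:300,180:280,::-1]]),(800,400),interpolation=cv2.INTER_CUBIC))
E
```

```text
[3.14 0.   1.35] [ 448.22 -252.65  222.66]
[(0.5, [145.4, 327.0])]
[(0.59, [249.5, 224.4])]
```

View pics/s8.png

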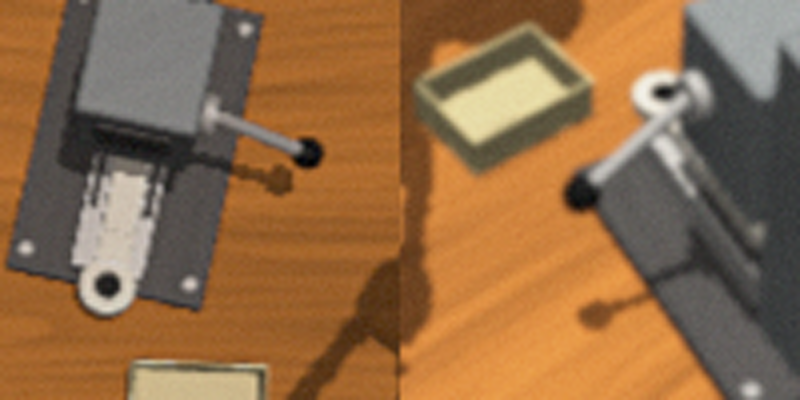

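```bash
python3 - <<'E'
from h import *
b=capture('scene')
s=b['frame'].min(2)[236:256,215:236];ys,xs=np.nonzero(s<35);print(ys.mean()+236,xs.mean()+215,len(ys),'was 248.34 224.04 53')
o=cv2.imread('pics/scene0.png');o=cv2.resize(o,(512,384),interpolation=cv2.INTER_AREA)[225:265,205:245].astype(np.float32)
n=cv2.resize(cv2.resize(b['frame'][:,:,::-1],(800,600)),(512,384),interpolation=cv2.INTER_AREA)[225:265,205:245].astype(np.float32)
t=o[14:32,10:28];print([cv2.minMaxLoc(cv2.matchTemplate(z,t,cv2.TM_CCOEFF_NORMED))[1::2] for z in(o,n)])
E
```

```text
249.0 224.44897959183675 49 was 248.34 224.04 53
[(1.0, (10, 14)), (0.9887397885322571, (10, 14))]
```

>>> play_rows(rows=[[[-0.3,-0.6,-0.5],[0,0,0]],[[-0.3,-0.65,-0.9],[0,0,0]],[[0,0,-0.9],[0,0,0]],[[0,0,-0.9],[0,0,0]],[[0,0,0],[0,0,0]],[[0,0,0],[0,0,0]],[[0,0,0],[0,0,0]]], hand=-1)

```text
time: 30.22
tool_pos: [432.0, -289.5, 127.7]
tcp_rot: [3.139, 0.001, 1.355]
contact_force: [0.0, 0.5, 1.1]
grip_width: 26.1
finger_force: 0.0
```

The knob measures (249.0,224.4), which is the prediction for lever 0, so it is fully down. Now the button.

>>> play_rows(rows=[[[0,0,-0.6],[0,0,0]],[[-0.03,0,-0.6],[0,0,0]],[[0,0,-0.2],[0,0,0]],[[0,0,0],[0,0,0]],[[0,0,0],[0,0,0]]])

```text
time: 30.85
tool_pos: [430.6, -289.7, 85.3]
tcp_rot: [3.14, 0.001, 1.354]
contact_force: [0.6, 0.5, 0.2]
grip_width: 0.4
finger_force: 0.0
```

>>> play_rows(rows=[[[0,0,-0.1],[0,0,0]],[[0,0,-0.1],[0,0,0]],[[0,0,-0.08],[0,0,0]],[[0,0,0],[0,0,0]],[[0,0,0],[0,0,0]]])

```text
time: 31.48
tool_pos: [430.5, -289.6, 76.3]
tcp_rot: [3.141, 0.001, 1.354]
contact_force: [0.7, -0.1, 3.5]
grip_width: 0.5
finger_force: 2.1
```

>>> play_rows(rows=[[[0,0,-0.05],[0,0,0]],[[0,0,-0.05],[0,0,0]],[[0,0,0],[0,0,0]],[[0,0,0],[0,0,0]]])

```text
time: 31.98
tool_pos: [430.6, -289.6, 74.9]
tcp_rot: [3.14, 0.001, 1.354]
contact_force: [-3.1, 3.2, 20.4]
grip_width: 0.4
finger_force: 10.2
```

>>> play_rows(rows=[[[0,0,-0.05],[0,0,0]],[[0,0,0],[0,0,0]],[[0,0,0],[0,0,0]]])

```text
time: 32.35
tool_pos: [430.6, -289.7, 74.7]
tcp_rot: [3.139, 0.002, 1.355]
contact_force: [-6.7, 4.3, 31.6]
grip_width: 0.6
finger_force: 16.0
```

The button bottomed out: the force reached 31 N, past its roughly 5 N travel. Retract and hand in.

>>> play_rows(rows=[[[0,0,0.3],[0,0,0]],[[0,0,0.7],[0,0,0]],[[0,0,1],[0,0,0]],[[0,0,1],[0,0,0]],[[0,0,0],[0,0,0]],[[0,0,0],[0,0,0]],[[0,0,0],[0,0,0]]])

```text
time: 33.22
tool_pos: [429.5, -288.8, 160.2]
tcp_rot: [-3.139, -0.001, 1.354]
contact_force: [0.1, 0.5, 1.2]
grip_width: 0.4
finger_force: 0.0
```

```bash
python3 -c "
from plant import *
print(get_obs()['tool_pos'],get_obs()['contact_force']);print(bot.close_job())"
```

```text
[ 429.54549187 -288.75658506  160.16383833] [0.10604674 0.54317775 1.20598692]
the job is handed in; nothing more can be done
None
```

I raised the lever, laid the link home against the back stop and released it, lowered the lever, pressed and released the start button, and handed the job in at about 33 s; no verdict came back.

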